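Close and prime the honey filling pump

TASK

First turn the brass nut on the honey pump's round cover clockwise until it is fully home, its grip plate in line with the two red marks. Then turn the black spring-return dial on the control box clockwise past its first two clicks (white, yellow dot) to the third (red dot), and finish while still holding it there against its spring. Leave the two honey jars and the wax tree candle where they stand.

Things in the scene. Friction and masses are not known exactly. Their poses are not given: they have to be found in the camera images.
- pump: steel pump fixed to the table: base 200 (x) x 170 mm, round housing, round cover of diameter 156 mm with flat top 114 mm up. Spout to 150 mm from centre along its -x, top 96 mm up; inlet flange to 118 mm along +x, 85 mm up. Origin: centre of underside, z up; the nut's axis passes through it. Two red marks on the cover lie along the pump's x axis, either side of the nut
- nut (a joint): turn of the brass nut about its vertical axis, rad, growing clockwise seen from above. Starts at 0.2 to 0.7; 1.6 is home, a hard stop, with the grip plate along the pump's x axis (at the red marks). At value q the plate is turned counterclockwise by 1.6 - q from the pump's x axis. Friction 0.1 N m: stays where left; does not rise or sink
- nut_grip (a point): centre of the nut's upright brass grip plate, on the nut's axis, 142 mm above the table. Plate 60 mm long, 10 mm thick, 26 mm high (129 to 155 mm above the table), on a hub of diameter 32 mm, 15 mm high, on the cover. Take the plate's direction from nut and pump, not from this point's axes
- control: white control box fixed to the table, 200 (x) x 180 (y) mm, flat grey top 101 mm up. Origin: centre of underside, z up; the dial's axis passes through it. Around the dial, 46 mm from its axis, four 11 mm dots, at angles counterclockwise from the box's x axis: black (rest) 0.6, white (first click) 0.2, yellow (second) -0.2, red (third) -0.6 rad
- dial (a joint): turn of the black dial about its vertical axis, rad, growing clockwise seen from above. 0 rest (the start); clicks at 0.4 white, 0.8 yellow, 1.2 red; hard end stop at 1.3, just past red. At value q the pointer lies 0.6 - q counterclockwise from the box's x axis. Spring back to 0: 0.07 N m at rest, 0.17 at red, +-0.04 between clicks; no click holds it: let go, it returns
- dial_grip (a point): centre of the dial's upright black grip bar, on the dial's axis, 123 mm above the table. Bar 56 mm long, 12 mm thick, 26 mm high (110 to 136 mm above the table), on a black disc of diameter 62 mm with top 110 mm up. A white line on one half of the bar's top and on that end is the pointer
- jar_spout: bystander: small closed amber honey jar with brass-coloured lid, diameter 62 mm, 62 mm high, under the pump's spout. Origin: centre of its underside.
- jar_stock: bystander: closed amber honey jar with white lid and paper label, diameter 68 mm, 95 mm high, behind the pump's inlet. Origin: centre of its underside.
- candle: bystander: yellow beeswax candle shaped as a fir tree, foot diameter 60 mm, 97 mm high, beside the control box. Origin: centre of its underside.

How it is judged:
On the way, in this order (a step that is already met when the one before it is completed fails the run):
1. the nut is turned fully home (value of joint nut above 1.5 rad), for 0.2 s.
2. the dial is turned to the third click (red) and held there by the fingers (value of joint dial above 1.07 rad and contact force between the fingers and control above 0.5 N), for 0.3 s.
At the end, for the whole second after the job is handed in: The nut is within 0.1 rad of its stop; the fingers are still holding the dial at its third click (1.07 rad to its stop at 1.3) at rest; both jars and the candle stand upright within 20 mm of where they were (all of step 2 and value of joint nut above 1.5 rad and velocity of joint dial between -0.2 and 0.2 rad/s and distance of each of jar_spout, jar_stock, candle from where it was at the start of the episode below 0.02 m and angle between each of jar_spout, jar_stock, candle's own z axis and vertical below 0.2 rad); the arm keeps its last pose, push and grip.
It fails at once if a jar or the candle is pushed away or knocked over (distance of any of jar_spout, jar_stock, candle from where it was at the start of the episode above 0.03 m or angle between any of jar_spout, jar_stock, candle's own z axis and vertical above 0.5 rad).
It also fails if it takes over 43 s, if anything falls off the work surface, if the arm or the gripper's body presses on something with over 40 N, if the wrist force passes 120 N, or if a joint passes its speed limit or range.

ROBOT

A 6-joint arm with a two-finger parallel gripper is mounted at the origin on the work surface. World frame = base frame: x ahead of the robot, y to its left, z up, the work surface at z = 0. Lengths are in m, angles in rad, forces in N, time in s.
With the tool pointing down it reaches from about 0.3 to 0.825 m from the base axis. Payload 5.4 kg.
Tool frame: the origin (TCP) lies between the finger pads; the fingertips stand 25 mm ahead of it and the grasp point (between the pads) lies 6 mm ahead of it (ctrl.nose_length is the distance from the TCP to the fingertips, in m); z points along the fingers, y is the direction in which the jaws open and shut (so a half turn about z gives the same grasp; the last joint's range is limited). The gripper opens to 92 mm and grips with 3 to 60 N. Pads are 20 mm wide; open, the fingers measure 128 mm over their backs; the gripper's body (75 mm by 189 mm) begins 69 mm behind the grasp point.
Start: joints at [1.064, 0.158, 1.597, -0, 1.386, -0.21], TCP at [0.168, 0.55, 0.24] pointing down, gripper open.
Joint ranges: [-2.91, 2.91], [-0.94, 2.29], [0.18, 2.7], [-1.29, 4.43], [0.17, 2.64], [-3, 3]. Speed limits (rad/s): [2.57, 2.57, 3.14, 3.14, 3.14, 3.14].

INTERFACE

Orientations are given as a unit quaternion [w, x, y, z].
In Python, from rig import sensors, imaging, ctrl, search_frame gives the robot as it stands.
- The arm moves only by the tool play_rows, never from a script. Its argument "deltas" is text: rows parted by semicolons, each of 5 numbers parted by spaces: the shift along the tool's x, y, z in cm, then the turn about the tool's z in rad, then the closure, from -1 (fully open) to 1 (shut). In form: x y z turn gripper; .... A call has exactly 10 rows; each row shifts and turns the commanded pose from where the row before left it, along the tool's axes as they then stand; what a row does not reach is not made up. A row lasts 1/8 s, in which the tool goes at most 62.5 mm and 10.7 degrees, less where a joint would pass 70% of its speed; a pose out of reach is approached as far as the arm can. A call is refused whole if a number of a shift passes 6.25 or a number of a turn 0.188, either way. A call with a gripper value outside its range is refused whole. The fingers move at their own pace and stop on an object; "newtons" is the grip in N (left out, the last holds). Time passes only in rows, so rows that do not move let the fingers close, or fill a call up. It gives the time, the measured TCP pose, the force and the opening at its end, in the units of the state.
- sensors.sense(): the state, without advancing time (a new reading comes with each control period).
- imaging.get_image(name): name is "side" or "top"; returns (picture, depth): 400x640x3 uint8, blue, green, red; 400x640 float32, m along the optical axis (not along the pixel's ray), 0 where there is no reading.
- imaging.camera_model(name): a dict with "fov_y" (degrees; the focal length in pixels is half the picture's height over the tangent of half this angle, whatever the lens; pixels are square), "cx", "cy" (the principal point, pixels), "k1" (the pictures are not rectified: a ray, as slopes to the right and down, at radius r is drawn at 1 + k1 r^2 times it, then the intrinsics apply), "camera_from_world" (4x4, takes a point from world to camera coordinates). Camera axes: x right, y up, looking along -z (the intrinsics and any distortion apply to the point x, -y, -z); pixel columns grow to the right and rows downward; lengths in m; the calibration is good to about 2 mm. A picture is of the moment at which its call begins. camera_model takes no time and is no camera call.
- ctrl.sign_off(): hands the job in, once; it reports no verdict.
Trained networks look in the newest picture that a camera, given by its name, has taken for a name from the list of things; names that differ only in an ending like _2 or _b are one class to them, and where a whole thing is asked for, a point or a joint stands for the part that bears it (a point fixed in the world has none). Each returns a list of dicts, best first, with "p" (0 to 1); they miss things now and then, are a little off and sometimes report something else, mostly with a low value. They report only what shows in the picture. A call takes as long as a camera call.
- search_frame(camera, label): "rect" ([left, top, width, height] in pixels, round what is visible of it).
The state is a dict: "clock": time; "joint_positions": joint angles; "qvel": joint speeds; "tau": joint torques, N m; "eef_pos": TCP position; "eef_rot": TCP orientation; "force": force on the tool from outside, world axes, zero at the start; "moment": the same for the moment, N m; "width": finger opening in m.
Only numpy, scipy, OpenCV 4.12 (cv2) and the standard library are available. Lean on these libraries where they do the work, as an engineer would, in place of code of your own. Each camera call takes 0.05 s, during which the arm holds its last target.

## Working session

There is one attempt and no reset: what is moved stays moved. The work goes in short steps, Python scripts to look and compute and a tool call to move; the robot and the scene stay as the last step left them, time stands still between calls to the robot, and variables do not carry over. Pictures are saved under pics/ and viewed, and the job is handed in when it is done.

Besides the shell and the picture viewer there is one more tool, called after ">>>" by a JSON object that holds its "api" and its "payload", one argument or row to a line. play_rows: Moves the arm, as the interface text tells. Its arguments: {"type":"object","properties":{"deltas":{"type":"string"},"newtons":{"type":"number"}},"required":["deltas"]}

```bash
mkdir -p pics; cat > h.py <<'E'
import numpy as np,cv2
from rig import sensors, imaging, ctrl, search_frame
def pt(name,depth,u,v,d=None):
    m=imaging.camera_model(name);f=200/np.tan(np.radians(m['fov_y'])/2)
    K=np.array([[f,0,m['cx']],[0,f,m['cy']],[0,0,1]])
    s=cv2.undistortPoints(np.array([[[u,v]]],float),K,np.array([m['k1'],0,0,0]))[0,0]
    C=np.linalg.inv(np.array(m['camera_from_world']))
    o=C[:3,3]; r=C[:3,:3]@np.array([s[0],-s[1],-1])
    return o,r
def atz(name,u,v,z):
    o,r=pt(name,None,u,v); return o+r*(z-o[2])/r[2]
def atd(name,D,u,v):
    o,r=pt(name,None,u,v); return o+r*D[int(round(v)),int(round(u))]
E
python3 - <<'E'
from h import *
for n in ('top','side'):
    p,d=imaging.get_image(n); cv2.imwrite(f'pics/{n}0.png',p); np.save(f'{n}0.npy',d); m=imaging.camera_model(n); print(n,m)
print(sensors.sense())
for l in ('nut_grip','dial_grip','pump','control'): print(l,search_frame('top',l)[:2])
E
```

```text
top {'fov_y': 42.755545678566314, 'cx': 321.3664181905872, 'cy': 203.72653328962465, 'k1': -0.00961956189846137, 'camera_from_world': array([[ 0.00230832, -0.99967247, -0.02548778, -0.00520945],
       [ 0.98820741, -0.00162193,  0.15311262, -0.57307607],
       [-0.15310381, -0.02554065,  0.98788   , -1.0860209 ],
       [ 0.        ,  0.        ,  0.        ,  1.        ]])}
side {'fov_y': 50.70615975478371, 'cx': 313.282229124538, 'cy': 193.67069485619916, 'k1': 0.03216338439157241, 'camera_from_world': array([[-0.9997311 , -0.02301564,  0.00283036,  0.53755328],
       [ 0.01517306, -0.55695331,  0.83040519, -0.091105  ],
       [-0.01753593,  0.83022484,  0.55715276, -1.07903381],
       [ 0.        ,  0.        ,  0.        ,  1.        ]])}
{'clock': 0.1, 'joint_positions': array([ 1.06390445e+00,  1.58976819e-01,  1.59808696e+00, -9.95102008e-06,
        1.38624280e+00, -2.10101706e-01]), 'qvel': array([-0.00267378, -0.0007207 , -0.00334264,  0.00116854, -0.00095147,
       -0.00085331]), 'tau': array([ 4.45292917e-04, -3.86501527e+01, -3.22961998e+01,  7.03043374e-02,
        3.39174899e-02, -1.03639013e-04]), 'eef_pos': array([0.16792089, 0.54937986, 0.23873223]), 'eef_rot': array([-2.96100990e-04,  1.47850086e-01,  9.89009412e-01, -8.04198467e-04]), 'force': array([ 0.28696662, -0.26841422,  0.22119393]), 'moment': array([-0.0142016 , -0.02482955,  0.03543857]), 'width': 0.09179027829242645}
nut_grip [{'rect': [416.9, 232.8, 32.1, 15.5], 'p': 0.56}, {'rect': [390.0, 294.7, 22.6, 30.2], 'p': 0.21}]
dial_grip [{'rect': [221.9, 211.0, 25.3, 30.7], 'p': 0.88}]
pump [{'rect': [375.8, 188.6, 95.6, 134.1], 'p': 0.83}]
control [{'rect': [189.5, 177.4, 94.7, 100.0], 'p': 0.95}]
```

View pics/top0.png

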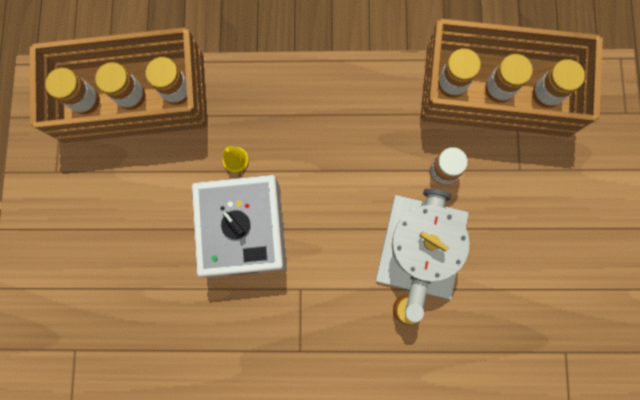

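View pics/side0.png

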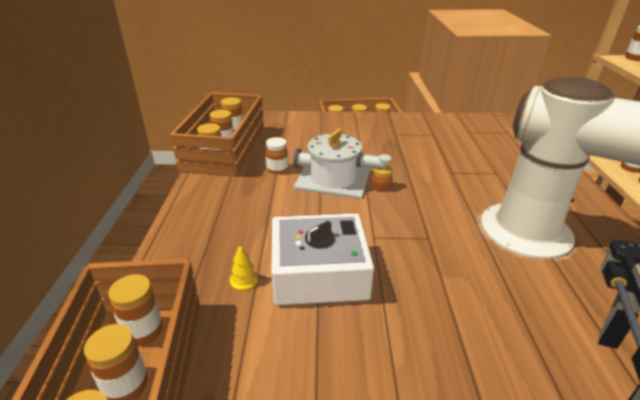

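```bash
python3 - <<'E'
import cv2
p=cv2.imread('pics/top0.png')
a=cv2.resize(p[180:330,365:485],None,fx=4,fy=4,interpolation=cv2.INTER_CUBIC)
cv2.imwrite('pics/a.png',a)
a=cv2.resize(p[170:290,165:300],None,fx=5,fy=5,interpolation=cv2.INTER_CUBIC)
cv2.imwrite('pics/b.png',a)
E
```

```text
(no output)
```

View pics/a.png

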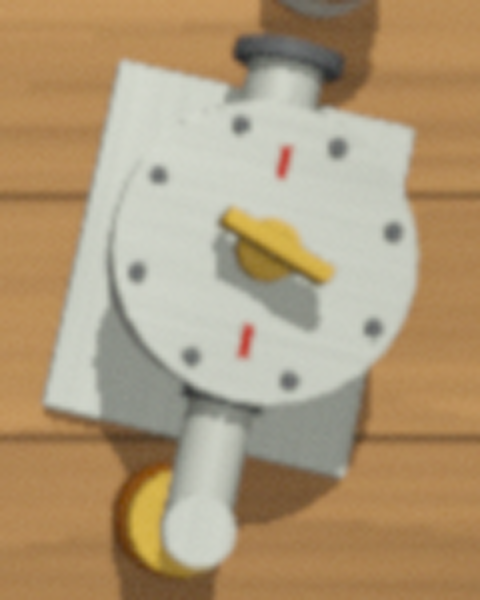

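View pics/b.png

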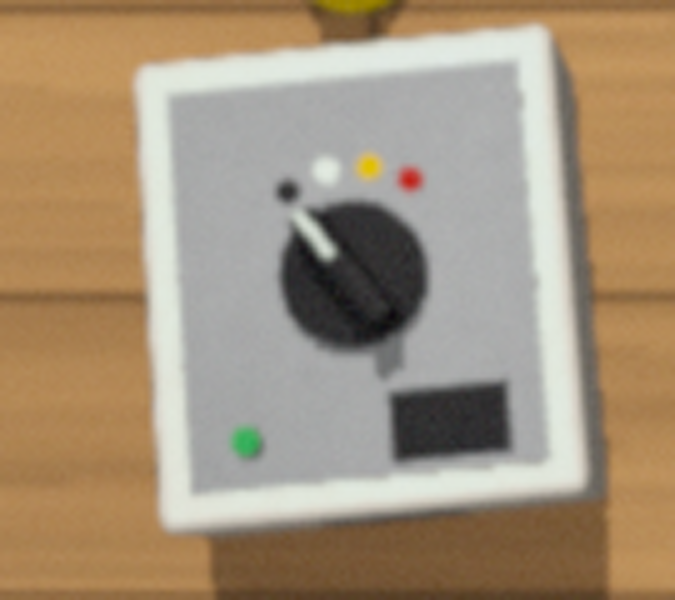

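The pump is right of centre: nut near (432,242), red marks near (436,220) and (427,265). The control box is on the left with the dial near (235,224) and its pointer at the black dot. Next I'll turn these into positions.

```bash
python3 - <<'E'
from h import *
c=lambda u,v,x0,y0,s:(x0+(u+.5)/s-.5,y0+(v+.5)/s-.5)
A=lambda u,v,z:atz('top',*c(u,v,365,180,4),z)
B=lambda u,v,z:atz('top',*c(u,v,165,170,5),z)
D=np.load('top0.npy')
P=lambda n,a:print(n,np.round(a,4))
r1,r2=A(285,162,.114),A(247,341,.114); P('marks',[r1,r2]); P('mid',(r1+r2)/2); d=r1-r2; print('pump yaw',np.arctan2(d[1],d[0]),np.hypot(*d[:2]))
n1,n2=A(228,213,.155),A(329,277,.155);P('plate',[n1,n2]);P('mid',(n1+n2)/2);d=n1-n2;print(np.arctan2(d[1],d[0]),np.hypot(*d[:2]))
cc=A(266,252,.114);P('cover',cc)
# flange center
for nme,(u,v),z in (('black',(287,191),.101),('white',(325,170),.101),('yel',(369,167),.101),('red',(410,179),.101)): P(nme,B(u,v,z))
P('disc',B(354,276,.110))
b1,b2=B(297,207,.136),B(390,318,.136);P('bar',[b1,b2,(b1+b2)/2]);d=b1-b2;print(np.arctan2(d[1],d[0]),np.hypot(*d[:2]))
# box corners at z .101 outer
q=[B(137,66,.101),B(547,27,.101),B(588,487,.101),B(163,530,.101)];P('box',q);P('c',np.mean(q,0))
d=q[0]-q[3];print('yaw',np.arctan2(d[1],d[0]));d=q[1]-q[2];print('yaw',np.arctan2(d[1],d[0]))
# depth checks
for u,v in ((400,235),(432,242),(205,240),(235,215)): P('depth',atd('top',D,u,v))
# color fits: circle of dots
p=[B(287,191,.101),B(325,170,.101),B(369,167,.101),B(410,179,.101)]
from scipy.optimize import least_squares
ang=np.array([.6,.2,-.2,-.6]);p=np.array(p)[:,:2]
f=lambda x:(np.c_[x[0]+.046*np.cos(x[2]+ang),x[1]+.046*np.sin(x[2]+ang)]-p).ravel()
s=least_squares(f,[.5,.2,0]);print(s.x,s.cost**.5)
# brass mask in top
E
```

```text
marks [[ 0.5278 -0.242   0.114 ]
 [ 0.4365 -0.2199  0.114 ]]
mid [ 0.4822 -0.231   0.114 ]
pump yaw -0.2369217077194893 0.0939028614986445
plate [[ 0.4976 -0.2051  0.155 ]
 [ 0.4662 -0.2534  0.155 ]]
mid [ 0.4819 -0.2293  0.155 ]
0.9945237168265589 0.05759912666451491
cover [ 0.4816 -0.2309  0.114 ]
black [0.5559 0.203  0.101 ]
white [0.5648 0.1872 0.101 ]
yel [0.5661 0.1685 0.101 ]
red [0.5609 0.151  0.101 ]
disc [0.5188 0.1718 0.11  ]
bar [[0.5442 0.1909 0.136 ]
 [0.4988 0.1517 0.136 ]
 [0.5215 0.1713 0.136 ]]
0.7132998902301807 0.05994791781409071
box [[0.6098 0.269  0.101 ]
 [0.6261 0.0942 0.101 ]
 [0.4322 0.0741 0.101 ]
 [0.4142 0.2501 0.101 ]]
c [0.5206 0.1719 0.101 ]
yaw 0.09629361265202638
yaw 0.10365164989131259
depth [ 0.4974 -0.1682  0.1118]
depth [ 0.48   -0.2258  0.1503]
depth [0.4878 0.2361 0.1028]
depth [0.5395 0.1734 0.1092]
[0.52060768 0.17354444 0.09407196] 0.0003679602784712768
```

Checks: nut axis at about (0.482, -0.230), pump yaw -0.237, plate at 0.99 (so q ≈ 0.37). Dial axis at about (0.5206, 0.1725), box yaw 0.098, pointer at 0.70, which matches rest. The sizes and heights agree with the given ones, so I'll move to the nut.

>>> {"api": "play_rows", "payload": {
  "deltas": "-3.7 -4.6 0 0 -1;-3.7 -4.6 0 0 -1;-3.7 -4.6 0 0 -1;-3.7 -4.6 0 0 -1;-3.7 -4.6 0 0 -1;-3.7 -4.6 0 0 -1;-3.7 -4.6 0 0 -1;-3.7 -4.6 0 0 -1;-3.7 -4.6 0 0 -1;-3.7 -4.6 0 0 -1",
  "newtons": 50
}}

```text
clock: 1.55
eef_pos: [0.3879, -0.0003, 0.2399]
eef_rot: [0.001, 0.148, 0.989, 0.0]
force: [0.3, 1.2, 0.7]
width: 0.0919
```

```bash
cat >> h.py <<'E'
from scipy.spatial.transform import Rotation as Ro
def go(x,y,z,yang):
    s=sensors.sense(); R=Ro.from_quat(s['eef_rot'],scalar_first=True).as_matrix()
    d=R.T@(np.array([x,y,z])-s['eef_pos']); ya=np.arctan2(R[1,1],R[0,1])
    print('t',s['clock'],'pos',np.round(s['eef_pos'],4),'tilt',np.round(R[:2,2],3),'yang %.3f'%ya,'shift cm',np.round(d*100,2),'turn %.3f'%((ya-yang+np.pi)%(2*np.pi)-np.pi),'w',s['width'],'F',np.round(s['force'],1),'M',np.round(s['moment'],2),'q',np.round(s['joint_positions'],2))
E
python3 -c "
from h import *
go(.482,-.230,.24,-.58)"
```

```text
t 1.55 pos [ 3.879e-01 -3.000e-04  2.399e-01] tilt [ 0.001 -0.   ] yang 1.273 shift cm [-1.572e+01 -1.921e+01  1.000e-02] turn 1.853 w 0.09191502246410334 F [0.3 1.2 0.7] M [ 0.02 -0.02  0.07] q [-0.32 -0.37  2.08  0.    1.43 -1.59]
```

>>> {"api": "play_rows", "payload": {
  "deltas": "-4 -4.8 0 0 -1;-4 -4.8 0 0 -1;-4 -4.8 0 0 -1;-3.7 -4.8 0 0 -1;0 0 0 0.18 -1;0 0 0 0.18 -1;0 0 0 0.18 -1;0 0 0 0.18 -1;0 0 0 0.18 -1;0 0 0 0.18 -1"
}}

```text
clock: 2.8
eef_pos: [0.4814, -0.2277, 0.2395]
eef_rot: [-0.0, 0.638, 0.77, 0.0]
force: [0.9, 0.7, 0.6]
width: 0.092
```

>>> {"api": "play_rows", "payload": {
  "deltas": "0 0 0 0.18 -1;0 0 0 0.18 -1;0 0 0 0.18 -1;0 0 0 0.18 -1;0 0 0 0.05 -1;0 0 0 0 -1;0 0 0 0 -1;0 0 0 0 -1;0 0 0 0 -1;0 0 0 0 -1"
}}

```text
clock: 4.05
eef_pos: [0.4815, -0.2278, 0.2396]
eef_rot: [0.0, 0.879, 0.477, -0.0]
force: [-0.0, 0.4, -0.4]
width: 0.0917
```

```bash
python3 -c "
from h import *
go(.482,-.230,.157,-.58)
p,d=imaging.get_image('side');cv2.imwrite('pics/s1.png',cv2.resize(p[80:220,220:440],None,fx=3.5,fy=3.5,interpolation=cv2.INTER_CUBIC))"
```

```text
t 4.05 pos [ 0.4815 -0.2278  0.2396] tilt [ 0. -0.] yang -0.576 shift cm [-0.16  0.17  8.26] turn 0.004 w 0.09170679037215848 F [-0.   0.4 -0.4] M [-0.02  0.07 -0.  ] q [-0.67  0.05  1.72 -0.    1.38 -0.09]
```

View pics/s1.png

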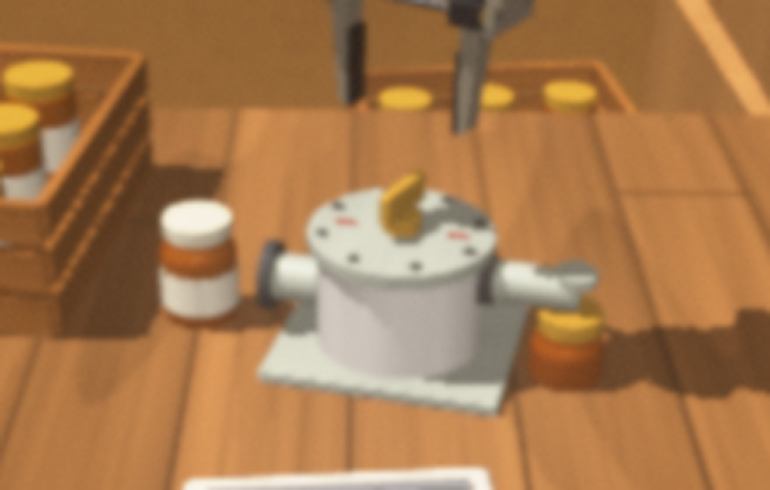

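The fingers straddle the nut's axis from above, and the plate at crop (402,205) lies between them. Descend and grip.

>>> {"api": "play_rows", "payload": {
  "deltas": "-0.16 0.17 2 0 -1;0 0 2 0 -1;0 0 2 0 -1;0 0 1.5 0 -1;0 0 0.75 0 -1;0 0 0 0 -1;0 0 0 0 1;0 0 0 0 1;0 0 0 0 1;0 0 0 0 1"
}}

```text
clock: 5.35
eef_pos: [0.4821, -0.2301, 0.1573]
eef_rot: [0.0, 0.879, 0.477, 0.0]
force: [-0.2, 0.2, 0.1]
width: 0.054
```

```bash
python3 -c "
from h import *
go(.482,-.230,.157,-.58-1.23)"
```

```text
t 5.35 pos [ 0.4821 -0.2301  0.1573] tilt [ 0. -0.] yang -0.576 shift cm [ 0.   -0.01  0.03] turn 1.234 w 0.054001117325456885 F [-0.2  0.2  0.1] M [-0.08  0.09  0.  ] q [-0.67  0.13  1.8  -0.    1.21 -0.1 ]
```

Still closing; waiting, then turning.

>>> {"api": "play_rows", "payload": {
  "deltas": "0 0 0 0 1;0 0 0 0 1;0 0 0 0 1;0 0 0 0 1;0 0 0 0 1;0 0 0 0 1;0 0 0 0 1;0 0 0 0 1;0 0 0 0 1;0 0 0 0 1"
}}

```text
clock: 6.6
eef_pos: [0.4822, -0.2302, 0.1571]
eef_rot: [0.0, 0.879, 0.477, 0.0]
force: [1.9, -1.4, -2.0]
width: 0.0096
```

```bash
python3 -c "
from h import *
go(.482,-.230,.157,-.58-1.23)"
```

```text
t 6.6 pos [ 0.4822 -0.2302  0.1571] tilt [ 0. -0.] yang -0.576 shift cm [ 0.01 -0.02  0.01] turn 1.234 w 0.00964081563913527 F [ 1.9 -1.4 -2. ] M [-0.33 -0.39  0.04] q [-0.67  0.13  1.8   0.    1.21 -0.1 ]
```

The opening is 9.6 mm on the 10 mm plate, so the grip is good with little side load. Turning clockwise.

>>> {"api": "play_rows", "payload": {
  "deltas": "0 0 0 0.12 1;0 0 0 0.14 1;0 0 0 0.14 1;0 0 0 0.14 1;0 0 0 0.14 1;0 0 0 0.14 1;0 0 0 0.14 1;0 0 0 0.14 1;0 0 0 0.07 1;0 0 0 0 1"
}}

```text
clock: 7.85
eef_pos: [0.482, -0.23, 0.1571]
eef_rot: [-0.0, 0.996, -0.087, 0.0]
force: [2.0, -1.1, -2.1]
width: 0.0095
```

```bash
python3 -c "
from h import *
go(.482,-.230,.157,-.58-1.23)"
```

```text
t 7.85 pos [ 0.482  -0.23    0.1571] tilt [0. 0.] yang -1.746 shift cm [-0.01 -0.    0.01] turn 0.064 w 0.00947134291911573 F [ 2.  -1.1 -2.1] M [-0.21 -0.23 -0.11] q [-0.67  0.13  1.8   0.    1.21  1.07]
```

>>> {"api": "play_rows", "payload": {
  "deltas": "0 0 0 0.03 1;0 0 0 0.03 1;0 0 0 0.03 1;0 0 0 0.02 1;0 0 0 0 1;0 0 0 0 1;0 0 0 0 1;0 0 0 0 1;0 0 0 0 1;0 0 0 0 1"
}}

```text
clock: 9.1
eef_pos: [0.482, -0.23, 0.1571]
eef_rot: [-0.0, 0.99, -0.142, 0.0]
force: [3.8, -0.7, -1.5]
width: 0.01
```

```bash
python3 -c "
from h import *
go(.482,-.230,.157,-.58-1.23)"
```

```text
t 9.1 pos [ 0.482  -0.23    0.1571] tilt [0. 0.] yang -1.856 shift cm [-0.   -0.    0.01] turn -0.046 w 0.0100143629602305 F [ 3.8 -0.7 -1.5] M [-0.05 -0.34  0.81] q [-0.67  0.13  1.8   0.    1.21  1.18]
```

The moment rose to 0.8 N m, so it's against the stop. Open, lift, look.

>>> {"api": "play_rows", "payload": {
  "deltas": "0 0 0 0 -1;0 0 0 0 -1;0 0 0 0 -1;0 0 0 0 -1;0 0 0 0 -1;0 0 0 0 -1;0 0 0 0 -1;0 0 -2 0 -1;0 0 -3 0 -1;0 0 -3 0 -1"
}}

```text
clock: 10.35
eef_pos: [0.4818, -0.2299, 0.2378]
eef_rot: [-0.0, 0.99, -0.142, -0.0]
force: [0.2, 0.3, 0.3]
width: 0.0917
```

>>> {"api": "play_rows", "payload": {
  "deltas": "5 0 0 0 -1;5 0 0 0 -1;5 0 0 0 -1;5 0 0 0 -1;0 0 0 -0.18 -1;0 0 0 -0.18 -1;0 0 0 -0.18 -1;0 0 0 -0.18 -1;0 0 0 -0.18 -1;0 0 0 -0.08 -1"
}}

```text
clock: 11.6
eef_pos: [0.6739, -0.2863, 0.2368]
eef_rot: [-0.0, 0.94, 0.342, -0.0]
force: [0.5, -0.3, -0.0]
width: 0.0919
```

```bash
python3 -c "
from h import *
go(.5206,.1728,.24,-.87)
p,d=imaging.get_image('top');cv2.imwrite('pics/t2.png',p);cv2.imwrite('pics/a2.png',cv2.resize(p[180:330,365:485],None,fx=4,fy=4,interpolation=cv2.INTER_CUBIC))"
```

```text
t 11.6 pos [ 0.6739 -0.2863  0.2368] tilt [-0.  0.] yang -0.873 shift cm [ 17.77 -45.02  -0.3 ] turn -0.003 w 0.09185613104550165 F [ 0.5 -0.3 -0. ] M [-0.05  0.16  0.01] q [-0.57  0.57  1.08 -0.    1.49  0.31]
```

View pics/t2.png

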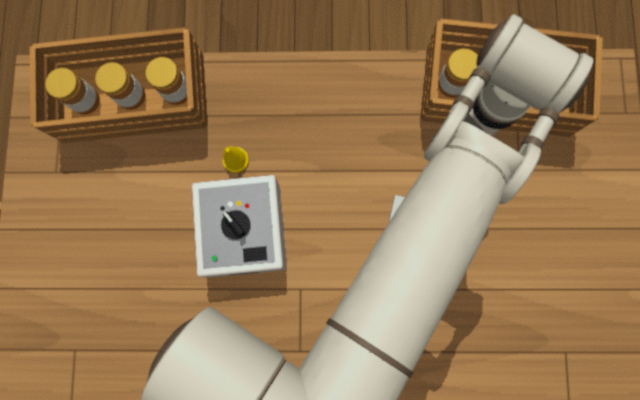

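View pics/a2.png

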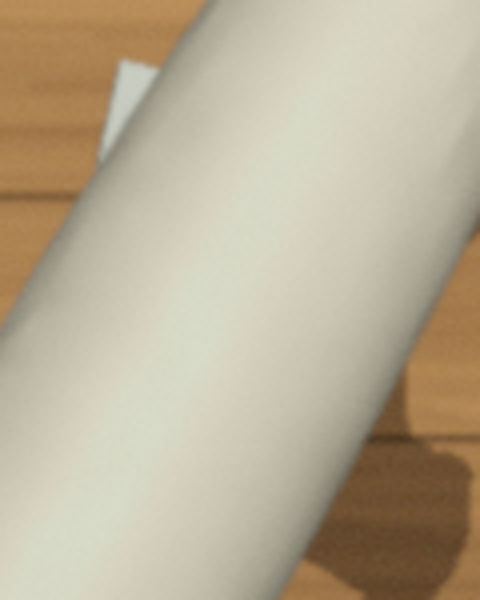

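I moved outward, so the arm hides the pump. It isn't touching anything. I'll go on to the dial and check the nut from there.

>>> {"api": "play_rows", "payload": {
  "deltas": "1.78 -4.5 0 0 -1;1.78 -4.5 0 0 -1;1.78 -4.5 0 0 -1;1.78 -4.5 0 0 -1;1.78 -4.5 0 0 -1;1.78 -4.5 0 0 -1;1.78 -4.5 0 0 -1;1.78 -4.5 0 0 -1;1.78 -4.5 0 0 -1;1.75 -4.5 0 0 -1"
}}

```text
clock: 12.9
eef_pos: [0.5217, 0.1746, 0.2373]
eef_rot: [0.0, 0.941, 0.34, 0.0]
force: [0.9, 0.1, 0.5]
width: 0.0918
```

```bash
python3 -c "
from h import *
go(.5206,.1728,.138,-.87)
p,d=imaging.get_image('top');cv2.imwrite('pics/t3.png',p);cv2.imwrite('pics/a3.png',cv2.resize(p[180:330,365:485],None,fx=4,fy=4,interpolation=cv2.INTER_CUBIC))
p,d=imaging.get_image('side');cv2.imwrite('pics/s3.png',p)"
```

```text
t 12.9 pos [0.5217 0.1746 0.2373] tilt [0. 0.] yang -0.877 shift cm [-0.2   0.06  9.93] turn -0.007 w 0.09180583547416463 F [0.9 0.1 0.5] M [0.01 0.11 0.02] q [0.1  0.1  1.67 0.   1.37 0.98]
```

View pics/a3.png

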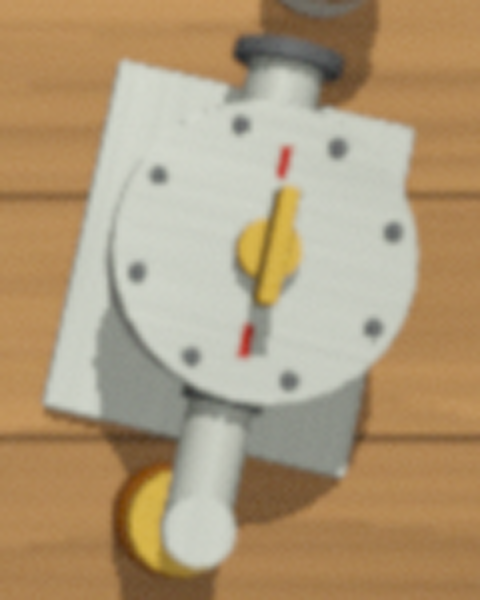

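View pics/s3.png

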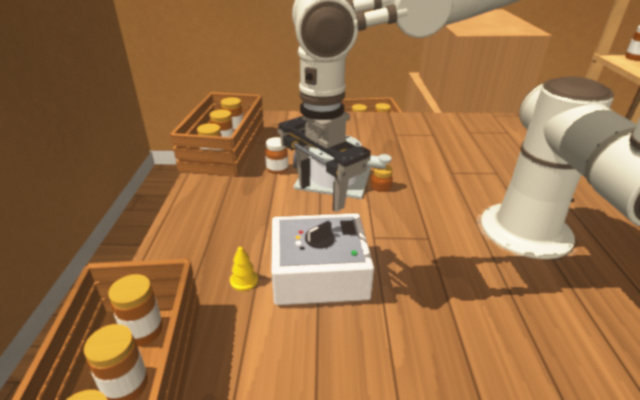

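The nut plate lies along the line of the red marks (0.215 against 0.209 slope), and the jars haven't moved. The gripper is above the dial, so descend and grip the bar.

>>> {"api": "play_rows", "payload": {
  "deltas": "-0.2 0.06 2.5 0 -1;0 0 2.5 0 -1;0 0 2.5 0 -1;0 0 1.5 0 -1;0 0 0.83 0 -1;0 0 0 0 -1;0 0 0 0 1;0 0 0 0 1;0 0 0 0 1;0 0 0 0 1"
}}

```text
clock: 14.25
eef_pos: [0.5213, 0.1714, 0.139]
eef_rot: [0.0, 0.94, 0.34, 0.0]
force: [0.0, 0.5, -0.2]
width: 0.0542
```

>>> {"api": "play_rows", "payload": {
  "deltas": "0 0 0 0 1;0 0 0 0 1;0 0 0 0 1;0 0 0 0 1;0 0 0 0 1;0 0 0 0 1;0 0 0 0 1;0 0 0 0 1;0 0 0 0 1;0 0 0 0 1"
}}

```text
clock: 15.5
eef_pos: [0.5203, 0.1724, 0.1388]
eef_rot: [-0.001, 0.94, 0.341, -0.001]
force: [-4.1, 4.5, 1.7]
width: 0.0114
```

```bash
python3 -c "
from h import *
go(.5206,.1728,.139,-.87-1.22)"
```

```text
t 15.5 pos [0.5203 0.1724 0.1388] tilt [-0.002  0.002] yang -0.876 shift cm [ 0.05 -0.01 -0.02] turn 1.214 w 0.011404964775555521 F [-4.1  4.5  1.7] M [0.65 0.76 0.1 ] q [0.1  0.19 1.77 0.   1.18 0.97]
```

Bar gripped (11.4 mm). I'll take out the 1.3 mm side offset, then turn 1.24.

>>> {"api": "play_rows", "payload": {
  "deltas": "0 -0.13 0 0 1;0 0 0 0.14 1;0 0 0 0.14 1;0 0 0 0.14 1;0 0 0 0.14 1;0 0 0 0.14 1;0 0 0 0.14 1;0 0 0 0.14 1;0 0 0 0.14 1;0 0 0 0.12 1"
}}

```text
clock: 16.75
eef_pos: [0.5201, 0.1735, 0.1388]
eef_rot: [-0.001, 0.963, -0.271, -0.0]
force: [-1.3, 4.9, 1.0]
width: 0.0115
```

>>> {"api": "play_rows", "payload": {
  "deltas": "0 0 0 0 1;0 0 0 0 1;0 0 0 0 1;0 0 0 0 1;0 0 0 0 1;0 0 0 0 1;0 0 0 0 1;0 0 0 0 1;0 0 0 0 1;0 0 0 0 1"
}}

```text
clock: 18.0
eef_pos: [0.5201, 0.1735, 0.1388]
eef_rot: [-0.001, 0.963, -0.269, -0.0]
force: [-1.4, 4.3, 1.0]
width: 0.0115
```

```bash
python3 -c "
from h import *
go(.5206,.1728,.139,-.87-1.22)
p,d=imaging.get_image('top');cv2.imwrite('pics/t4.png',cv2.resize(p[170:290,165:300],None,fx=5,fy=5,interpolation=cv2.INTER_CUBIC))
p,d=imaging.get_image('side');cv2.imwrite('pics/s4.png',cv2.resize(p[140:310,220:400],None,fx=4,fy=3.5,interpolation=cv2.INTER_CUBIC))"
```

```text
t 18.0 pos [0.5201 0.1735 0.1388] tilt [-0.     0.002] yang -2.116 shift cm [ 0.08  0.04 -0.02] turn -0.026 w 0.011495523961974768 F [-1.4  4.3  1. ] M [1.   0.42 0.2 ] q [0.1  0.19 1.77 0.   1.18 2.22]
```

View pics/t4.png

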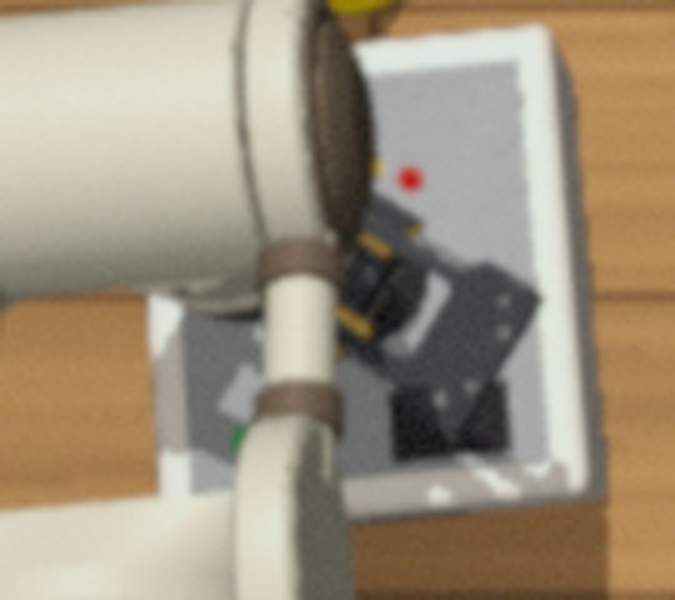

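View pics/s4.png

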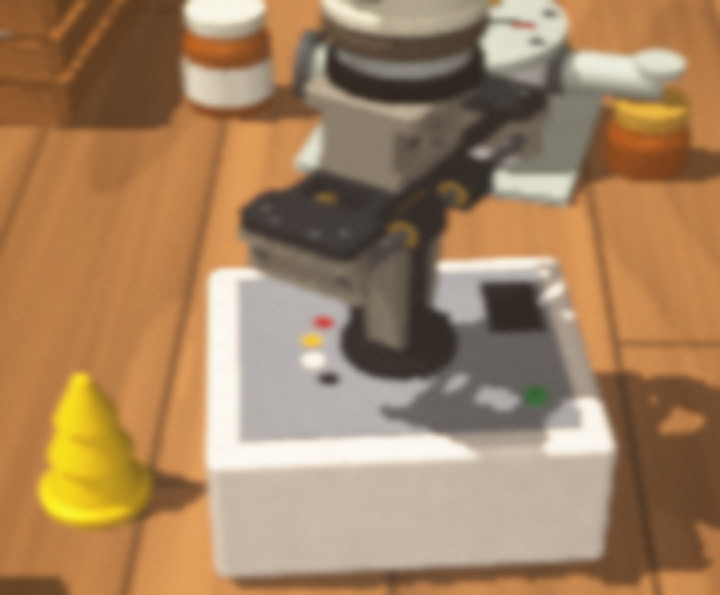

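The dial has followed the tool. The jaw direction puts the pointer at q ≈ 1.24, the opening is unchanged at 11.5 mm (so no slip), and the moment of 0.2 N m fits the red-click spring. The box, candle and jars haven't moved. Handing in.

```bash
python3 -c "
from rig import ctrl
print(ctrl.sign_off())"
```

```text
the job is handed in; nothing more can be done
None
```

I turned the nut fully home and handed in with the fingers still holding the dial at its third click (red); `sign_off` gives no verdict. The job took about 18 s of the 43 s allowed.

- **Nut:** I gripped the plate and turned it clockwise about 1.23 rad until it met its stop, where the moment rose to 0.8 N m. After letting go, the top picture showed the plate in line with the red marks (slope 0.215 against 0.209).
- **Dial:** I gripped the bar with 50 N and turned it 1.24 rad.
    - **Position:** the jaw direction puts the dial at about 1.24 rad. The fingers hide the pointer in both pictures, so I did not see it directly.
    - **Hold:** the 11.5 mm opening did not change, so the bar had not slipped. The moment of about 0.2 N m fits the spring's 0.17 at red.
    - **Offset:** the tool was about 1 mm off the dial's axis, a side force of about 4.5 N.
- **Jars and candle:** in the pictures both jars and the candle still stood where they were; I did not measure their positions.

One slip: after the nut I lifted and moved outward the wrong way. Nothing touched, but the arm hid the pump, so I checked the nut from above the dial instead.

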